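# Push the slide crate up the scanner's loading ramp until it drops behind the lip

## Task

Load the slide scanner: take the black slide crate by its grip fin, stand it on the level landing in front of the loading ramp, lined up with the ramp, and let go of it. Then push it from behind up the ramp until its rear edge drops behind the lip and it lies flat in the pocket; push gently and feel for the end, because the sprung stop there must not be driven in hard. Do not tip the crate over, leave everything else on the bench where it is, and finish clear of the crate.

Things in the scene. Friction and masses are not known exactly. Their poses are not given: they have to be found in the camera images.
- bed: The scanner's loading dock, fixed: a dark plate 365 mm long, 130 wide, 5 thick, with a cream housing 115 x 150 x 125 mm high at its upper end. Origin on the table, on the centre line; x is level and points up the ramp to the housing, z up. On it sits a rigid ramp wedge (ramp, lip, pocket, plunger). More than 20 N of load from the crate, its weight included, damages the dock.
- landing (a point): Middle of the level landing, on its top, 5 mm above the table; 160 mm before the dock's origin; axes as the dock's. The landing is open, 130 mm wide, and runs from 60 mm before this point to the ramp's foot, nominally 70 mm after it (the cheeks' flared ends begin 13 mm before the foot).
- lip_nominal (a point): Top edge of the lip for the wedge's MIDDLE setting, 27 mm above the table, 13 mm past the dock's origin. The wedge is clamped anywhere within 14 mm either way of this along the dock's x, differently each time and not measured: foot, lip, pocket and plunger shift together. Find the true end by feel. This point's axes are the dock's (level).
- foot_nominal (a point): Foot of the ramp, on the landing's top, for the wedge's middle setting (shifts with the lip). From here a 66 mm wide aluminium incline rises at 12 degrees (0.209 rad) for 105 mm along the slope to the lip. Black cheeks stand 33 mm either side of the centre line, 12 mm above the incline, flaring to about 46 mm at the foot.
- plunger_nominal (a point): Face of the sprung steel stop at the pocket's far end, wedge in middle setting (shifts with the lip), 80 mm beyond the lip along the slope. The pocket floor is 7 mm below the incline's plane, also at 12 degrees. So a crate home against the lip just touches the stop. Pushed farther, it yields 8 mm at 0.8 N per mm, then is solid and the load climbs at once.
- crate: The slide crate: black, 80 mm long (its x), 60 mm wide (its y), 44 mm tall, holding upright glass slides, with an upright aluminium grip fin on top, 36 mm long along x, 12 mm thick across y, from 44 to 74 mm above the crate's underside. Weighs 0.45 to 0.75 kg. The black body is slick: on the ramp it slides back if let go, and needs about 1 to 4 N of push. Ends alike. Origin at the centre of the underside.
- crate_mid (a point): Centre of the crate's black body, 22 mm above its underside; axes as the crate's.
- crate_grip (a point): On the grip fin, 66 mm above the crate's underside, above its centre: where to grasp, fingers closing along the crate's y.
- oil: Bystander, to be left alone: amber glass dropper bottle, 34 mm across, 70 mm tall.
- eyepiece: Bystander, to be left alone: black stepped cylinder, 34 mm across, 56 mm tall.
- dish: Bystander, to be left alone: flat round dish, 88 mm across, 14 mm tall.
- objective: Bystander, to be left alone: steel lens barrel standing upright, 24 mm across, 45 mm tall.
- driver: Bystander, to be left alone: grey-handled screwdriver lying down, 150 mm long.
- slidebox: Bystander, to be left alone: small grey box, 85 x 35 x 30 mm.
- clip: Bystander, to be left alone: flat black L-shaped stage clip, 70 x 40 mm, 14 mm tall.

How it is judged:
On the way, in this order (a step that is already met when the one before it is completed fails the run):
1. the crate stands on the level landing, lined up with the ramp (within 11 degrees and 20 mm), let go (x of crate_mid in the frame of bed between -0.195 and -0.105 m and y of crate_mid in the frame of bed between -0.02 and 0.02 m and z of crate_mid in the frame of bed between 0.022 and 0.036 m and angle between the x axis of crate and the x axis of bed, either way round below 0.2 rad and linear speed of crate below 0.02 m/s and contact force between the fingers and crate below 0.5 N), for 0.2 s.
2. the crate is part-way up, lying on the incline between the cheeks (x of crate_mid in the frame of bed between -0.055 and -0.02 m and y of crate_mid in the frame of bed between -0.012 and 0.012 m and z of crate_mid in the frame of bed between 0.026 and 0.052 m and angle between crate's own z axis and vertical between 0.15 and 0.27 rad and contact force between crate and bed above 0.5 N), for 0.05 s.
At the end, for the whole second after the job is handed in: The crate lies at rest in the pocket, let go: its rear edge behind the lip, its underside flat on the pocket floor (tilted 12 degrees with the ramp, within 2 degrees; height within 3.5 mm), between the cheeks (within 8 mm of the centre line) (x of crate_mid in the frame of bed between 0.031 and 0.077 m and y of crate_mid in the frame of bed between -0.008 and 0.008 m and z of crate_mid in the frame of bed between 0.0455 and 0.0525 m and angle between crate's own z axis and vertical between 0.174 and 0.244 rad and angle between the x axis of crate and the x axis of bed, either way round below 0.3 rad and linear speed of crate below 0.01 m/s); the robot touches nothing.
It fails at once if the crate loads the dock with more than 20 N (plunger driven home or crate jammed) (contact force between crate and bed above 20 N).
It fails at once if the crate is tipped over (more than 40 degrees) (angle between crate's own z axis and vertical above 0.7 rad).
It fails at once if a bystander is moved more than 20 mm (distance of any of oil, eyepiece, dish, objective, driver, slidebox, clip from where it was at the start of the episode above 0.02 m).
It also fails if it takes over 72 s, if anything falls off the work surface, if the arm or the gripper's body presses on something with over 40 N, if the wrist force passes 120 N, or if a joint passes its speed limit or range.

## Robot

A 7-joint arm with a two-finger parallel gripper is mounted at the origin on the work surface. World frame = base frame: x ahead of the robot, y to its left, z up, the work surface at z = 0. Lengths are in m, angles in rad, forces in N, time in s.
With the tool pointing down it reaches from about 0.35 to 0.9 m from the base axis. Payload 19.9 kg.
Tool frame: the origin (TCP) lies at the very end of the fingers, on their centre line; the grasp point (between the pads) lies 19 mm behind it; z points along the fingers, y is the direction in which the jaws open and shut (so a half turn about z gives the same grasp; the last joint's range is limited). The gripper opens to 85 mm and grips with 20 to 120 N. Pads are 22 mm wide; open, the fingers measure 114 mm over their backs; the gripper's body (76 mm by 85 mm) begins 54 mm behind the grasp point. The pads swing forward as they close: fully open they stand 13 mm farther back than shut.
Start: joints at [-1.185, 0.417, -0.01, 1.614, 0.005, 1.111, -0.053], TCP at [0.259, 0.569, 0.231] pointing down, gripper open.
Joint ranges: [-2.81, 2.81], [-0.39, 2.02], [-1.27, 1.25], [0.06, 2.57], [-1.19, 4.33], [0.19, 2], [-2.82, 2.82]. Speed limits (rad/s): [1.89, 1.89, 2.39, 2.39, 3.01, 3.01, 3.01].

## Interface

Orientations are given as a unit quaternion [w, x, y, z].
In Python, from cell import * gives the robot as it stands.
- The arm moves only by the shell command python3 -m handwheel 'ROWS' [FORCE]. ROWS is JSON, a list of rows, each an object with "delta_pos": the shift along the tool's x, y, z in cm, a list of three; "delta_rot": the turn, a rotation vector about the tool's x, y, z in rad, a list of three; "fingers": the finger opening in cm, from 0 to 8.54. A call has 1 to 12 rows; each row shifts and turns the commanded pose from where the row before left it, along the tool's axes as they then stand; what a row does not reach is not made up. A row lasts 1/10 s, in which the tool goes at most 50 mm and 8.59 degrees, less where a joint would pass 70% of its speed; a pose out of reach is approached as far as the arm can. A call with a gripper value outside its range is refused whole. The fingers move at their own pace and stop on an object; FORCE is the grip in N (left out, the last holds). Time passes only in rows, so rows that do not move let the fingers close. It gives the time, the measured TCP pose, the force and the opening at its end, in the units of the state.
- get_state(): the state, without advancing time (a new reading comes with each control period).
- read_camera(name): name is "scene" or "top" or "wrist"; returns a dict with "image" (420x560x3 uint8, red, green, blue), "fov_y" (degrees; the focal length in pixels is half the picture's height over the tangent of half this angle, whatever the lens; pixels are square), "cx", "cy" (the principal point, pixels), "R" (3x3) and "t" (3): a world point X has camera coordinates R X + t. Camera axes: x right, y down, z forward; pixel columns grow to the right and rows downward; lengths in m; the calibration is good to about 2 mm. A picture is of the moment at which its call begins. There is no depth.
- close_job(): hands the job in, once; it reports no verdict.
The state is a dict: "t": time; "joint_pos": joint angles; "joint_velocities": joint speeds; "joint_torque": joint torques, N m; "ee_pos": TCP position; "orientation": TCP orientation; "contact_force": force on the tool from outside, world axes, zero at the start; "wrist_torque": the same for the moment, N m; "gripper_width": finger opening in m.
Only numpy, scipy, OpenCV 4.12 (cv2) and the standard library are available. Lean on these libraries where they do the work, as an engineer would, in place of code of your own. Each camera call takes 0.05 s, during which the arm holds its last target.

## Working session

There is one attempt and no reset: what is moved stays moved. The work goes in short steps, Python scripts to look and compute and a shell command to move; the robot and the scene stay as the last step left them, time stands still between calls to the robot, and variables do not carry over. Pictures are saved under pics/ and viewed, and the job is handed in when it is done.

```bash
ls; mkdir -p pics; python3 - <<'E'
from cell import *
import cv2
print(get_state())
for n in ("scene","top","wrist"):
    c=read_camera(n); cv2.imwrite(f"pics/{n}0.png",c["image"][:,:,::-1]); print(n,c["fov_y"],c["cx"],c["cy"],c["R"],c["t"])
E
```

```text
pics
{'t': 0.0, 'joint_pos': array([-1.18546837,  0.418002  , -0.01030703,  1.61418408,  0.00471818,
        1.11069223, -0.05301565]), 'joint_velocities': array([-0.0003048 ,  0.00085125, -0.0005528 ,  0.00251092,  0.00044655,
       -0.00069016,  0.00135289]), 'joint_torque': array([ 2.32415789e-05, -8.64438415e+01,  6.78692535e-01, -4.34908998e+01,
        1.90361403e-02,  7.21982957e-03,  3.45904169e-06]), 'ee_pos': array([0.25860715, 0.56860038, 0.2306386 ]), 'orientation': array([-8.05361525e-05,  2.11795459e-01,  9.77313811e-01, -6.25973230e-04]), 'contact_force': array([ 0.1024041 ,  0.62446714, -0.17440875]), 'wrist_torque': array([ 0.12311522,  0.03788973, -0.02801286]), 'gripper_width': 0.08542833064818417}
scene 56.77363362899593 276.96284653882634 206.7293206667704 [[ 0.82663472  0.56272561 -0.00386406]
 [ 0.4565963  -0.67471447 -0.57989672]
 [-0.32892987  0.47759845 -0.81468084]] [-0.44373564 -0.29106758  1.07869987]
top 56.4151533998049 274.82432519445535 207.27451010652112 [[-0.01962441 -0.99980673 -0.00118033]
 [-0.99166208  0.0196149  -0.12736393]
 [ 0.12736247 -0.00132895 -0.99185535]] [-0.06653766  0.58032627  0.84229238]
wrist 60.98175973460005 280.1391008682135 208.65510576100607 [[ 4.13621460e-01  9.10448818e-01 -4.87677071e-04]
 [ 8.60924067e-01 -3.90947749e-01  3.25529736e-01]
 [ 2.96187507e-01 -1.35065938e-01 -9.45531677e-01]] [-0.62421439 -0.04126779  0.37993727]
```

View pics/scene0.png

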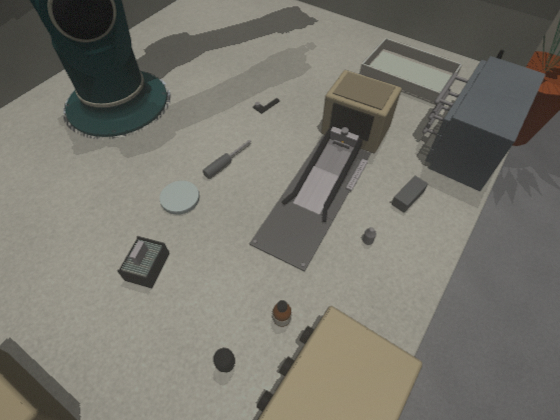

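View pics/top0.png

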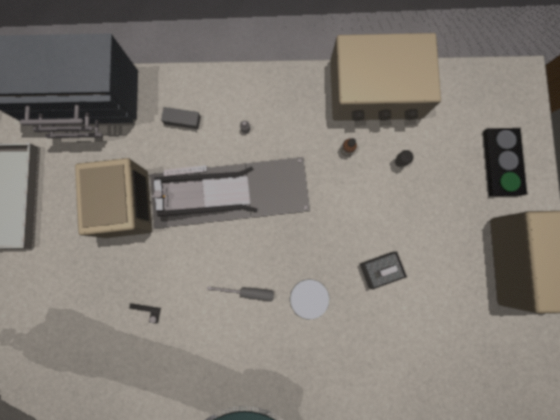

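View pics/wrist0.png

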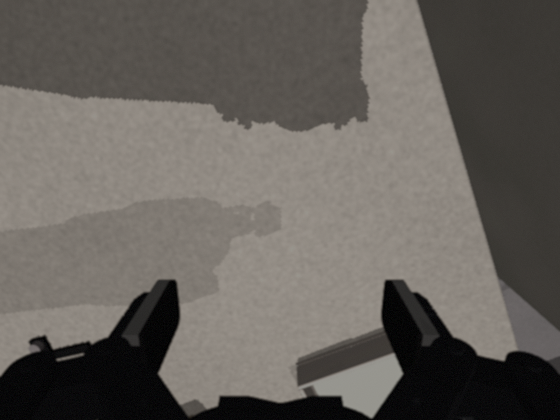

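```bash
cat > h.py <<'E'
from cell import *
import cv2, numpy as np
def ray(c,u,v,z):
    f=210/np.tan(np.radians(c["fov_y"]/2)); R=np.array(c["R"]);t=np.array(c["t"])
    d=R.T@np.array([(u-c["cx"])/f,(v-c["cy"])/f,1]); o=-R.T@t
    return o+d*(z-o[2])/d[2]
def proj(c,X):
    f=210/np.tan(np.radians(c["fov_y"]/2)); p=np.array(c["R"])@X+np.array(c["t"]); return p[:2]/p[2]*f+[c["cx"],c["cy"]]
def crop(c,x0,y0,x1,y1,s,name):
    cv2.imwrite(name,cv2.resize(c["image"][y0:y1,x0:x1,::-1],None,fx=s,fy=s,interpolation=cv2.INTER_CUBIC))
E
python3 - <<'E'
from h import *
c=read_camera("top")
crop(c,345,240,425,300,10,"pics/t_crate.png"); crop(c,145,150,325,235,4.4,"pics/t_bed.png")
c=read_camera("scene")
crop(c,110,225,180,295,8,"pics/s_crate.png"); crop(c,230,110,390,280,3.5,"pics/s_bed.png")
E
```

```text
(no output)
```

View pics/t_crate.png

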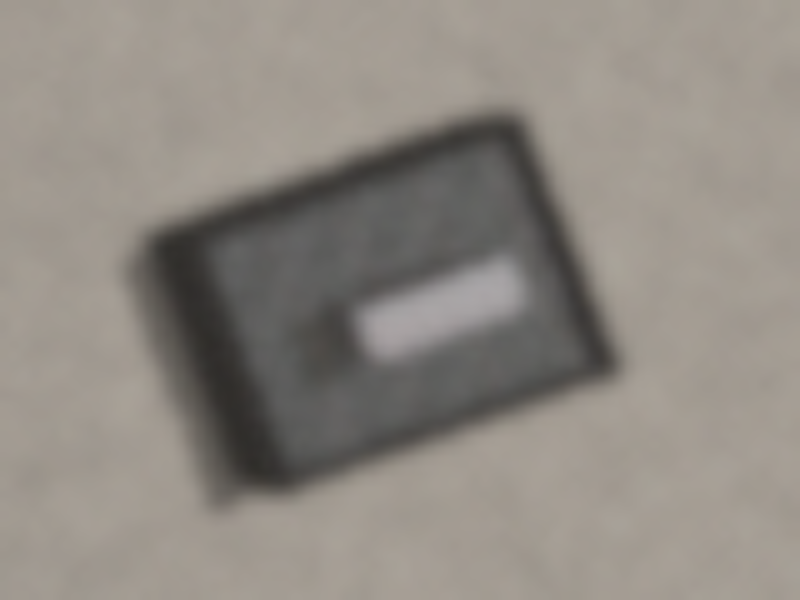

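View pics/t_bed.png

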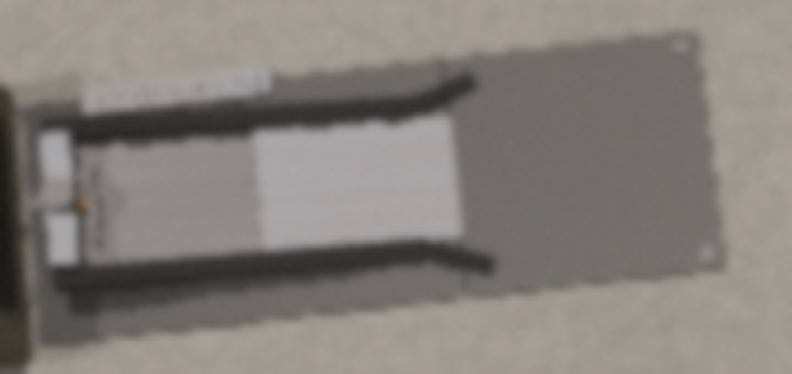

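View pics/s_crate.png

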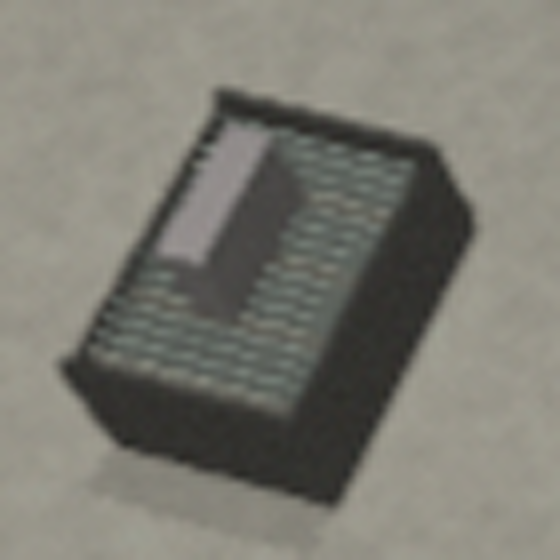

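View pics/s_bed.png

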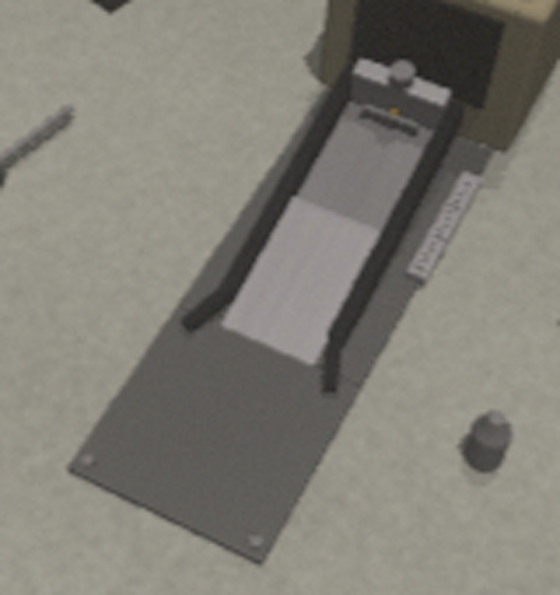

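```bash
cat > m.py <<'E'
from h import *
c=read_camera("top"); 
def P(U,V,x0,y0,s,z,cc=c): return ray(cc,x0+(U+.5)/s-.5,y0+(V+.5)/s-.5,z)
np.set_printoptions(precision=4,suppress=True)
fin=[P(U,V,345,240,10,.074) for U,V in((353,308),(510,258),(528,303),(375,360))]
print("fin",np.mean(fin,0)); 
rim=[P(U,V,345,240,10,.044) for U,V in((155,235),(515,115),(615,370),(270,487))]
print("rim",np.mean(rim,0)); 
for q in (fin,rim):
    print([np.linalg.norm(q[i]-q[(i+1)%4]) for i in range(4)], [np.degrees(np.arctan2(*(q[a]-q[b])[1::-1])) for a,b in((0,1),(3,2))])
b=dict(nu=(697,32),nl=(723,268),fu=(22,100),fl=(40,345),footu=(452,118),footl=(464,237))
b={k:P(*v,145,150,4.4,.005) for k,v in b.items()}
for k in b:print(k,b[k])
print("len/w",np.linalg.norm(b['nu']-b['nl']))
s=read_camera("scene")
sb={k:P(*v,230,110,3.5,.005,s) for k,v in dict(nl=(70,467),nu=(262,562),footl=(224,325),footu=(315,362)).items()}
for k in sb:print("scene",k,sb[k])
sf=[P(U,V,110,225,8,.074,s) for U,V in((228,122),(272,140),(205,265),(160,250))]
print("sfin",np.mean(sf,0),np.degrees(np.arctan2(*(sf[0]-sf[3])[1::-1])))
for d in (b,sb):
    y=d['nu']-d['nl'] # bed -y? 
    print("yaw from near edge",np.degrees(np.arctan2(y[1],y[0])), "foot dist", np.linalg.norm((d['footu']+d['footl']-d['nu']-d['nl'])/2))
    ax=(d['footu']+d['footl']-d['nu']-d['nl']);print("yaw axis",np.degrees(np.arctan2(ax[1],ax[0])),"near mid",(d['nu']+d['nl'])/2)
for k in 'ul':
    e=b['f'+k]-b['n'+k];print("edge yaw",np.degrees(np.arctan2(e[1],e[0])))
E
python3 m.py
```

```text
fin [ 0.4356 -0.3151  0.074 ]
rim [ 0.4361 -0.3123  0.044 ]
[np.float64(0.03505644646602899), np.float64(0.009984968493452944), np.float64(0.03472044928734774), np.float64(0.011610675929994776)] [np.float64(106.17047069602215), np.float64(108.82144245273598)]
[np.float64(0.08391125864322019), np.float64(0.058572230123545864), np.float64(0.07992078966276747), np.float64(0.058998244804810834)] [np.float64(106.99051550240824), np.float64(107.1280503557009)]
nu [ 0.702  -0.1471  0.005 ]
nl [ 0.5738 -0.1572  0.005 ]
fu [0.6718 0.2154 0.005 ]
fl [0.5402 0.2031 0.005 ]
footu [ 0.6574 -0.0148  0.005 ]
footl [ 0.5931 -0.0205  0.005 ]
len/w 0.1285081340843007
scene nl [ 0.5757 -0.1583  0.005 ]
scene nu [ 0.7032 -0.147   0.005 ]
scene footl [ 0.595 -0.019  0.005]
scene footu [ 0.6578 -0.0112  0.005 ]
sfin [ 0.436 -0.316  0.074] 110.08449034123187
yaw from near edge 4.488644495648751 foot dist 0.13509937076549564
yaw axis 95.3640928115817 near mid [ 0.6379 -0.1521  0.005 ]
yaw from near edge 5.058139010930083 foot dist 0.13816743030081538
yaw axis 95.43895633660843 near mid [ 0.6395 -0.1527  0.005 ]
edge yaw 94.74929825022015
edge yaw 95.33787007908646
```

```bash
python3 -m handwheel '[{"delta_pos":[-3.3,-3.2,0],"delta_rot":[0,0,0],"fingers":8.5},{"delta_pos":[-3.3,-3.2,0],"delta_rot":[0,0,0],"fingers":8.5},{"delta_pos":[-3.3,-3.2,0],"delta_rot":[0,0,0],"fingers":8.5},{"delta_pos":[-3.3,-3.2,0],"delta_rot":[0,0,0],"fingers":8.5},{"delta_pos":[-3.3,-3.2,0],"delta_rot":[0,0,0],"fingers":8.5},{"delta_pos":[-3.3,-3.2,0],"delta_rot":[0,0,0],"fingers":8.5},{"delta_pos":[-3.3,-3.2,0],"delta_rot":[0,0,0],"fingers":8.5},{"delta_pos":[-3.3,-3.2,0],"delta_rot":[0,0,0],"fingers":8.5},{"delta_pos":[-3.3,-3.2,0],"delta_rot":[0,0,0],"fingers":8.5},{"delta_pos":[-3.3,-3.2,0],"delta_rot":[0,0,0],"fingers":8.5},{"delta_pos":[-3.3,-3.2,0],"delta_rot":[0,0,0],"fingers":8.5},{"delta_pos":[0,0,0],"delta_rot":[0,0,0],"fingers":8.5}]' 40
```

```text
t: 1.55
ee_pos: [0.4449, 0.093, 0.2316]
orientation: [0.001, 0.215, 0.977, -0.0]
contact_force: [-0.3, 1.9, -0.5]
gripper_width: 0.0851
```

```bash
cat >> h.py <<'E'
from scipy.spatial.transform import Rotation as Ro
A=np.radians(95.1); NM=np.array([.6387,-.1524]); a=np.array([np.cos(A),np.sin(A)]); n=np.array([-a[1],a[0]]); O=NM+.22*a
def to(X=None,yaw=None,tilt=0):
    """report tool pose; tool-axis cm to target X; rotvec to tool x at yaw, tool z down tilted"""
    np.set_printoptions(precision=4,suppress=True)
    s=get_state(); w,x,y,z=s["orientation"]; R=Ro.from_quat([x,y,z,w]); p=np.array(s["ee_pos"])
    tx=R.apply([1,0,0]); d=p[:2]-O
    print("t",round(s["t"],2),"p",p,"bed",d@a,d@n,"tool x yaw",np.degrees(np.arctan2(tx[1],tx[0])),"z",R.apply([0,0,1]),"F",s["contact_force"],"Fbed",s["contact_force"][:2]@a,"w",s["gripper_width"],"q",np.array(s["joint_pos"]))
    if X is not None: print("delta cm",R.inv().apply(np.array(X)-p)*100)
    if yaw is not None:
        c,q=np.cos(np.radians(yaw)),np.sin(np.radians(yaw))
        T=Ro.from_matrix(np.array([[c,q,0],[q,-c,0],[0,0,-1]]).T)*Ro.from_rotvec([0,tilt,0])
        print("rotvec",(R.inv()*T).as_rotvec())
        if X is not None: print("delta after rot cm",T.inv().apply(np.array(X)-p)*100)
E
python3 -c "
from h import *
to([.436,-.314,.15],107.5)"
```

```text
t 1.55 p [0.4449 0.093  0.2316] bed 0.04169357288967754 0.1711715307580023 tool x yaw 155.13969594175674 z [ 0.001  -0.0009 -1.    ] F [-0.2666  1.8994 -0.4819] Fbed 1.9156070856148075 w 0.0850721793759656 q [-0.569   0.1072  0.3161  2.028  -0.038   1.0112  0.9024]
delta cm [-16.2903 -37.3053   8.1971]
rotvec [0.0002 0.0014 0.8315]
delta after rot cm [-38.5513 -13.0929   8.1625]
```

```bash
python3 -m handwheel '[{"delta_pos":[0,0,0],"delta_rot":[0,0,0.139],"fingers":8.5},{"delta_pos":[0,0,0],"delta_rot":[0,0,0.139],"fingers":8.5},{"delta_pos":[0,0,0],"delta_rot":[0,0,0.139],"fingers":8.5},{"delta_pos":[0,0,0],"delta_rot":[0,0,0.139],"fingers":8.5},{"delta_pos":[0,0,0],"delta_rot":[0,0,0.139],"fingers":8.5},{"delta_pos":[0,0,0],"delta_rot":[0,0,0.139],"fingers":8.5},{"delta_pos":[-4.5,-1.5,0.5],"delta_rot":[0,0,0],"fingers":8.5},{"delta_pos":[-4.5,-1.5,0.5],"delta_rot":[0,0,0],"fingers":8.5},{"delta_pos":[-4.5,-1.5,0.5],"delta_rot":[0,0,0],"fingers":8.5},{"delta_pos":[-4.5,-1.5,0.5],"delta_rot":[0,0,0],"fingers":8.5},{"delta_pos":[-4.5,-1.5,0.5],"delta_rot":[0,0,0],"fingers":8.5},{"delta_pos":[0,0,0],"delta_rot":[0,0,0],"fingers":8.5}]'; python3 -c "
from h import *
to([.436,-.314,.15],107.5)"
```

```text
t: 2.75
ee_pos: [0.4397, -0.1442, 0.2062]
orientation: [0.0, 0.592, 0.806, -0.001]
contact_force: [-0.0, 1.6, -0.9]
gripper_width: 0.0851
t 2.75 p [ 0.4397 -0.1442  0.2062] bed -0.1941063780424024 0.19747038879131767 tool x yaw 107.36691454975895 z [ 0.     -0.0016 -1.    ] F [-0.0397  1.6339 -0.9316] Fbed 1.6310054621334553 w 0.08505377468901344 q [-0.28    0.1717  0.5873  2.0454 -0.1143  0.9554  0.6698]
delta cm [-16.0899  -5.4208   5.6478]
rotvec [-0.0005  0.0016 -0.0023]
delta after rot cm [-16.0861  -5.4609   5.6198]
```

```bash
python3 -m handwheel '[{"delta_pos":[-4,-1.35,1.4],"delta_rot":[0,0,0],"fingers":8.5},{"delta_pos":[-4,-1.35,1.4],"delta_rot":[0,0,0],"fingers":8.5},{"delta_pos":[-4,-1.35,1.4],"delta_rot":[0,0,0],"fingers":8.5},{"delta_pos":[-4,-1.35,1.4],"delta_rot":[0,0,0],"fingers":8.5},{"delta_pos":[0,0,0],"delta_rot":[0,0,0],"fingers":8.5},{"delta_pos":[0,0,0],"delta_rot":[0,0,0],"fingers":8.5}]'; python3 -c "
from h import *
to([.436,-.314,.051],107.5)
for n in ('wrist','top'):
  c=read_camera(n); cv2.imwrite(f'pics/{n}1.png',c['image'][:,:,::-1]); print(proj(c,np.array([.436,-.314,.074])))
"
```

```text
t: 3.35
ee_pos: [0.4377, -0.3081, 0.1498]
orientation: [-0.001, 0.59, 0.807, -0.0]
contact_force: [0.4, 0.5, 1.5]
gripper_width: 0.0854
t 3.35 p [ 0.4377 -0.3081  0.1498] bed -0.3572321537026576 0.21409232742249795 tool x yaw 107.66649729079917 z [-0.0012  0.0002 -1.    ] F [0.373  0.5264 1.5177] Fbed 0.49120214977900756 w 0.08536130642439375 q [ 0.0616  0.4115  0.6123  1.9291 -0.2989  0.8928  1.1331]
delta cm [-0.5152 -0.3252  9.8809]
rotvec [-0.0011 -0.0005  0.0029]
delta after rot cm [-0.511  -0.3346  9.8808]
[276.4646 229.6388]
[388.1545 270.1095]
```

View pics/wrist1.png

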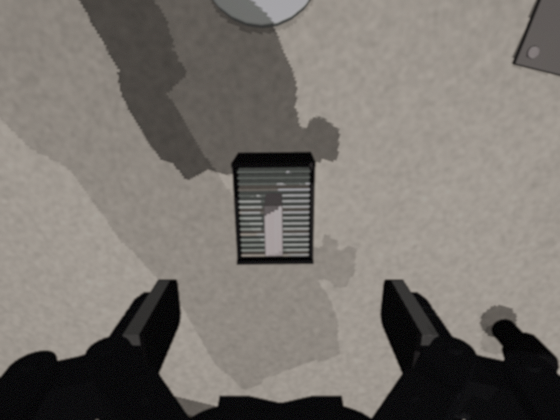

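```bash
python3 -m handwheel '[{"delta_pos":[-0.5,-0.35,1.5],"delta_rot":[0,0,0],"fingers":8.5},{"delta_pos":[0,0,2],"delta_rot":[0,0,0],"fingers":8.5},{"delta_pos":[0,0,2],"delta_rot":[0,0,0],"fingers":8.5},{"delta_pos":[0,0,2],"delta_rot":[0,0,0],"fingers":8.5},{"delta_pos":[0,0,2.2],"delta_rot":[0,0,0],"fingers":8.5},{"delta_pos":[0,0,0],"delta_rot":[0,0,0],"fingers":8.5},{"delta_pos":[0,0,0],"delta_rot":[0,0,0],"fingers":8.5}]'; python3 -c "
from h import *
to([.436,-.314,.051],107.5)
for n in ('wrist',):
  c=read_camera(n); cv2.imwrite(f'pics/{n}2.png',c['image'][:,:,::-1]); print(proj(c,np.array([.436,-.314,.074])))
"
```

```text
t: 4.15
ee_pos: [0.4362, -0.3133, 0.0535]
orientation: [-0.0, 0.589, 0.808, -0.0]
contact_force: [0.5, -0.3, 0.5]
gripper_width: 0.0849
t 4.15 p [ 0.4362 -0.3133  0.0535] bed -0.36225263688145304 0.21597705455009578 tool x yaw 107.79317748589393 z [-0.0005  0.0001 -1.    ] F [ 0.5117 -0.2776  0.4919] Fbed -0.3219378485218977 w 0.08485939207946819 q [ 0.1509  0.5634  0.523   1.9756 -0.4211  0.7105  1.2424]
delta cm [-0.061  -0.0429  0.2481]
rotvec [-0.0004 -0.0003  0.0051]
delta after rot cm [-0.0611 -0.0427  0.2481]
[281.1626 311.1278]
```

View pics/wrist2.png

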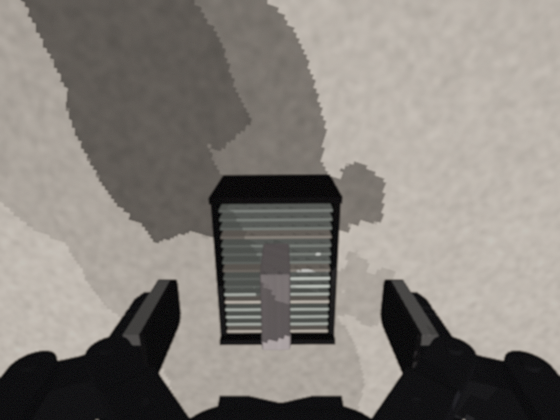

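```bash
python3 -m handwheel '[{"delta_pos":[0,-0.2,0.25],"delta_rot":[0,0,0],"fingers":8.5},{"delta_pos":[0,0,0],"delta_rot":[0,0,0],"fingers":0},{"delta_pos":[0,0,0],"delta_rot":[0,0,0],"fingers":0},{"delta_pos":[0,0,0],"delta_rot":[0,0,0],"fingers":0},{"delta_pos":[0,0,0],"delta_rot":[0,0,0],"fingers":0},{"delta_pos":[0,0,0],"delta_rot":[0,0,0],"fingers":0},{"delta_pos":[0,0,0],"delta_rot":[0,0,0],"fingers":0},{"delta_pos":[0,0,0],"delta_rot":[0,0,0],"fingers":0},{"delta_pos":[0,0,0],"delta_rot":[0,0,0],"fingers":0},{"delta_pos":[0,0,0],"delta_rot":[0,0,0],"fingers":0},{"delta_pos":[0,0,0],"delta_rot":[0,0,0],"fingers":0},{"delta_pos":[0,0,0],"delta_rot":[0,0,0],"fingers":0}]' 50; python3 -c "
from h import *
to([.6334,-.0926,.15],95.1)
for n in ('wrist',):
  c=read_camera(n); cv2.imwrite(f'pics/{n}3.png',c['image'][:,:,::-1])
"
```

```text
t: 5.4
ee_pos: [0.4345, -0.3143, 0.051]
orientation: [0.0, 0.589, 0.808, 0.0]
contact_force: [0.9, 0.6, 5.2]
gripper_width: 0.0109
t 5.4 p [ 0.4345 -0.3143  0.051 ] bed -0.36310791884999294 0.21776375262797532 tool x yaw 107.76168658582654 z [ 0.0004 -0.0002 -1.    ] F [0.8846 0.6206 5.1984] Fbed 0.5394756954323243 w 0.010943227561660837 q [ 0.1561  0.5659  0.5202  1.979  -0.4246  0.7039  1.2483]
delta cm [15.043  25.7065 -9.8919]
rotvec [0.0004 0.0003 0.221 ]
delta after rot cm [20.3142 21.7801 -9.8957]
```

View pics/wrist3.png

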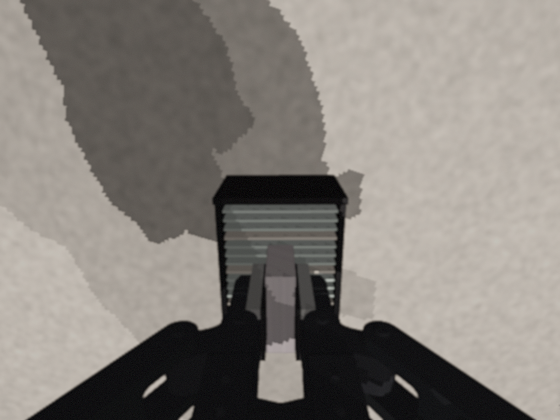

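```bash
python3 -m handwheel '[{"delta_pos":[0,0,-1],"delta_rot":[0,0,0],"fingers":0},{"delta_pos":[0,0,-1.5],"delta_rot":[0,0,0],"fingers":0},{"delta_pos":[0,0,-2],"delta_rot":[0,0,0],"fingers":0},{"delta_pos":[0,0,-2],"delta_rot":[0,0,0],"fingers":0},{"delta_pos":[0,0,-2],"delta_rot":[0,0,0],"fingers":0},{"delta_pos":[0,0,0],"delta_rot":[0,0,0.111],"fingers":0},{"delta_pos":[0,0,0],"delta_rot":[0,0,0.110],"fingers":0},{"delta_pos":[0,0,0],"delta_rot":[0,0,0],"fingers":0}]'; python3 -c "
from h import *
to([.6334,-.0926,.15],95.1)
for n in ('scene','wrist'):
  c=read_camera(n); cv2.imwrite(f'pics/{n}4.png',c['image'][:,:,::-1])
"
```

```text
t: 6.25
ee_pos: [0.4343, -0.3141, 0.1367]
orientation: [0.0, 0.676, 0.737, 0.0]
contact_force: [0.8, -0.6, -5.4]
gripper_width: 0.0109
t 6.25 p [ 0.4343 -0.3141  0.1367] bed -0.36287659526397975 0.21792650055022536 tool x yaw 94.98666116890216 z [ 0.0004 -0.0002 -1.    ] F [ 0.7752 -0.6127 -5.3917] Fbed -0.6792005219915563 w 0.010867972043671263 q [ 0.0408  0.4449  0.6601  1.939  -0.3516  0.8731  0.9703]
delta cm [20.3338 21.7566 -1.3249]
rotvec [ 0.0004  0.0003 -0.002 ]
delta after rot cm [20.2911 21.7963 -1.3269]
```

View pics/wrist4.png

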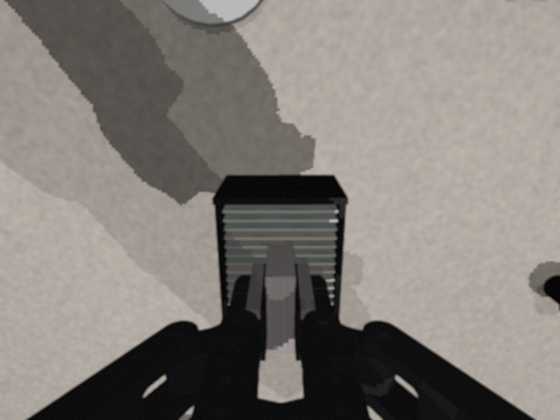

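View pics/scene4.png

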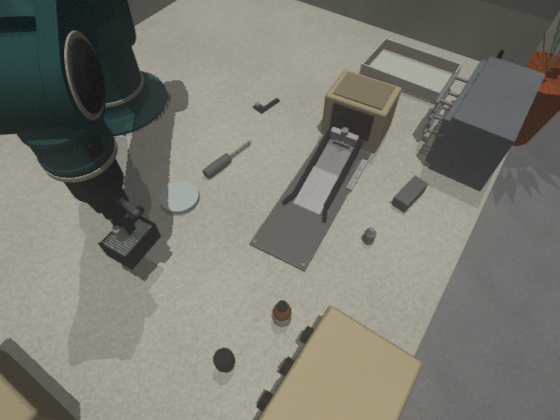

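```bash
python3 -m handwheel '[{"delta_pos":[1.5,1.7,0],"delta_rot":[0,0,0],"fingers":0},{"delta_pos":[2.5,2.7,0],"delta_rot":[0,0,0],"fingers":0},{"delta_pos":[2.5,2.7,0],"delta_rot":[0,0,0],"fingers":0},{"delta_pos":[2.5,2.7,0],"delta_rot":[0,0,0],"fingers":0},{"delta_pos":[2.5,2.7,0],"delta_rot":[0,0,0],"fingers":0},{"delta_pos":[2.5,2.7,0],"delta_rot":[0,0,0],"fingers":0},{"delta_pos":[2.5,2.7,0],"delta_rot":[0,0,0],"fingers":0},{"delta_pos":[2.5,2.7,0],"delta_rot":[0,0,0],"fingers":0},{"delta_pos":[1.3,1.2,0],"delta_rot":[0,0,0],"fingers":0},{"delta_pos":[0,0,0],"delta_rot":[0,0,0],"fingers":0},{"delta_pos":[0,0,0],"delta_rot":[0,0,0],"fingers":0}]'; python3 -c "
from h import *
to([.6334,-.0926,.057],95.1)
for n in ('top','scene'):
  c=read_camera(n); cv2.imwrite(f'pics/{n}5.png',c['image'][:,:,::-1])
  crop(c,220,140,360,245,5,f'pics/{n}5c.png') if n=='top' else crop(c,200,130,360,250,5,f'pics/{n}5c.png')
"
```

```text
t: 7.45
ee_pos: [0.633, -0.093, 0.1357]
orientation: [-0.0, 0.674, 0.738, -0.0]
contact_force: [0.0, -1.0, -4.8]
gripper_width: 0.0107
t 7.45 p [ 0.633  -0.093   0.1357] bed -0.1603689613364888 0.00041477770466232585 tool x yaw 95.20032874756615 z [-0.0008 -0.0005 -1.    ] F [ 0.0434 -0.969  -4.7972] Fbed -0.9689844530543145 w 0.01071929338509065 q [-0.3196  0.6107  0.5877  1.6713 -0.392   0.9805  0.4971]
delta cm [0.0438 0.0516 7.8695]
rotvec [-0.0008  0.0004  0.0018]
delta after rot cm [0.0403 0.0452 7.8696]
```

View pics/top5c.png

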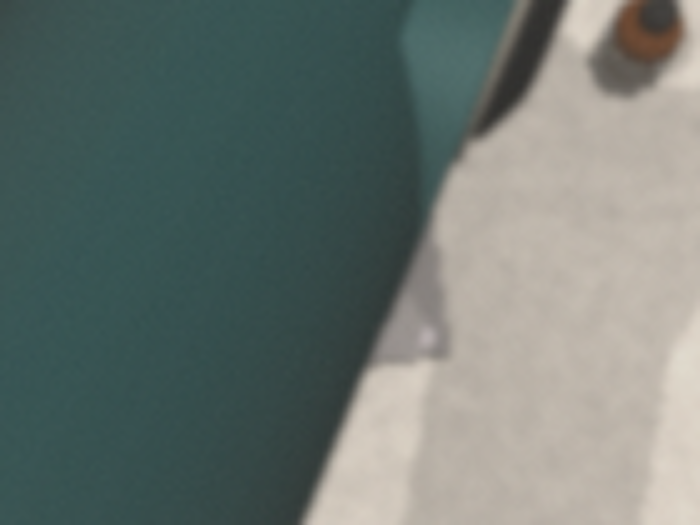

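View pics/scene5c.png

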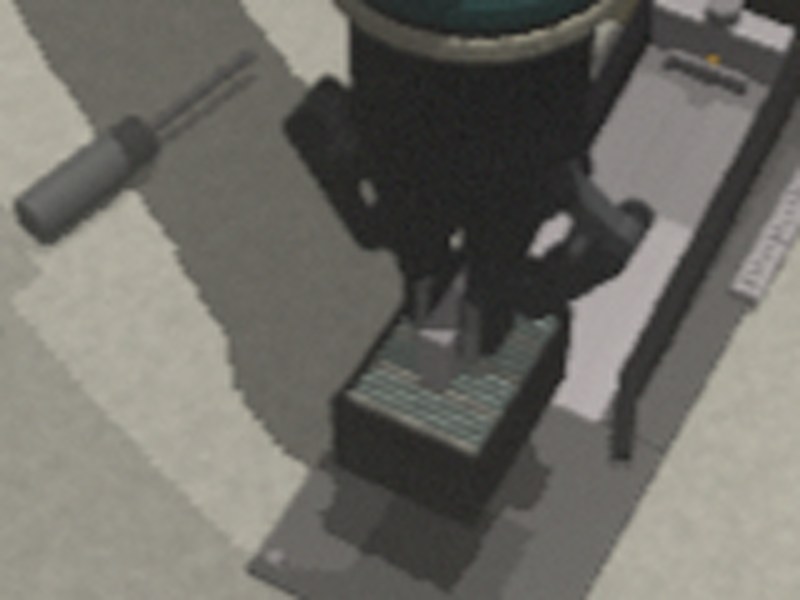

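```bash
python3 -m handwheel '[{"delta_pos":[0,0,2.5],"delta_rot":[0,0,0],"fingers":0},{"delta_pos":[0,0,2.5],"delta_rot":[0,0,0],"fingers":0},{"delta_pos":[0,0,1.5],"delta_rot":[0,0,0],"fingers":0},{"delta_pos":[0,0,0.7],"delta_rot":[0,0,0],"fingers":0},{"delta_pos":[0,0,0.3],"delta_rot":[0,0,0],"fingers":0},{"delta_pos":[0,0,0.1],"delta_rot":[0,0,0],"fingers":0},{"delta_pos":[0,0,0],"delta_rot":[0,0,0],"fingers":0},{"delta_pos":[0,0,0],"delta_rot":[0,0,0],"fingers":0}]'; python3 -c "
from h import *
to([.6334,-.0926,.057],95.1)
"
```

```text
t: 8.35
ee_pos: [0.6338, -0.0927, 0.0606]
orientation: [0.0, 0.675, 0.738, 0.0]
contact_force: [0.1, 0.2, -5.1]
gripper_width: 0.0111
t 8.35 p [ 0.6338 -0.0927  0.0606] bed -0.16008852484582548 -0.00042205614198572653 tool x yaw 95.1046629962611 z [ 0.001  -0.0001 -1.    ] F [ 0.1353  0.168  -5.0618] Fbed 0.15533332105898004 w 0.011127049599898273 q [-0.2829  0.7052  0.5351  1.7069 -0.4537  0.8547  0.5397]
delta cm [ 0.0124 -0.0389  0.3561]
rotvec [0.001  0.0002 0.0001]
delta after rot cm [ 0.0123 -0.0385  0.3561]
```

```bash
python3 -m handwheel '[{"delta_pos":[0,0,0.15],"delta_rot":[0,0,0],"fingers":0},{"delta_pos":[0,0,0.1],"delta_rot":[0,0,0],"fingers":0},{"delta_pos":[0,0,0],"delta_rot":[0,0,0],"fingers":0}]'; python3 -m handwheel '[{"delta_pos":[0,0,0.1],"delta_rot":[0,0,0],"fingers":0},{"delta_pos":[0,0,0],"delta_rot":[0,0,0],"fingers":0}]'
```

```text
t: 8.65
ee_pos: [0.6334, -0.0926, 0.0572]
orientation: [-0.0, 0.675, 0.738, -0.0]
contact_force: [-0.1, 0.8, -5.6]
gripper_width: 0.0107
t: 8.85
ee_pos: [0.6334, -0.0926, 0.0562]
orientation: [-0.0, 0.675, 0.738, -0.0]
contact_force: [-0.0, -0.1, -5.9]
gripper_width: 0.0111
```

```bash
python3 -m handwheel '[{"delta_pos":[0,0,0.08],"delta_rot":[0,0,0],"fingers":0},{"delta_pos":[0,0,0],"delta_rot":[0,0,0],"fingers":0}]'; python3 -m handwheel '[{"delta_pos":[0,0,0.06],"delta_rot":[0,0,0],"fingers":0},{"delta_pos":[0,0,0],"delta_rot":[0,0,0],"fingers":0}]'
```

```text
t: 9.05
ee_pos: [0.6336, -0.0927, 0.0561]
orientation: [0.0, 0.675, 0.738, 0.0]
contact_force: [-2.6, 0.4, 4.3]
gripper_width: 0.0109
t: 9.25
ee_pos: [0.6338, -0.0928, 0.0561]
orientation: [0.0, 0.675, 0.738, 0.0]
contact_force: [-7.5, 2.3, 14.5]
gripper_width: 0.0111
```

```bash
python3 -m handwheel '[{"delta_pos":[0,0,-0.08],"delta_rot":[0,0,0],"fingers":0},{"delta_pos":[0,0,0],"delta_rot":[0,0,0],"fingers":0}]'
```

```text
t: 9.45
ee_pos: [0.6336, -0.0927, 0.0561]
orientation: [0.0, 0.675, 0.738, 0.0]
contact_force: [-2.5, 0.8, 6.0]
gripper_width: 0.0107
```

```bash
python3 -m handwheel '[{"delta_pos":[0,0,-0.05],"delta_rot":[0,0,0],"fingers":0},{"delta_pos":[0,0,0],"delta_rot":[0,0,0],"fingers":0},{"delta_pos":[0,0,0],"delta_rot":[0,0,0],"fingers":3},{"delta_pos":[0,0,0],"delta_rot":[0,0,0],"fingers":3},{"delta_pos":[0,0,0],"delta_rot":[0,0,0],"fingers":5},{"delta_pos":[0,0,0],"delta_rot":[0,0,0],"fingers":5},{"delta_pos":[0,0,0],"delta_rot":[0,0,0],"fingers":5}]'; python3 -c "
from h import *
to()
for n in ('wrist','scene'):
  c=read_camera(n); cv2.imwrite(f'pics/{n}6.png',c['image'][:,:,::-1])
"
```

```text
t: 10.15
ee_pos: [0.6334, -0.0927, 0.0563]
orientation: [0.0, 0.675, 0.738, -0.0]
contact_force: [-0.4, -0.0, -0.1]
gripper_width: 0.05
t 10.15 p [ 0.6334 -0.0927  0.0563] bed -0.16006275714368134 -7.280746561634849e-05 tool x yaw 95.09644914353257 z [ 0.0001 -0.0001 -1.    ] F [-0.3718 -0.024  -0.1309] Fbed 0.009160114972857897 w 0.04996854176407861 q [-0.2807  0.7109  0.532   1.7084 -0.4567  0.8486  0.5418]
```

View pics/wrist6.png

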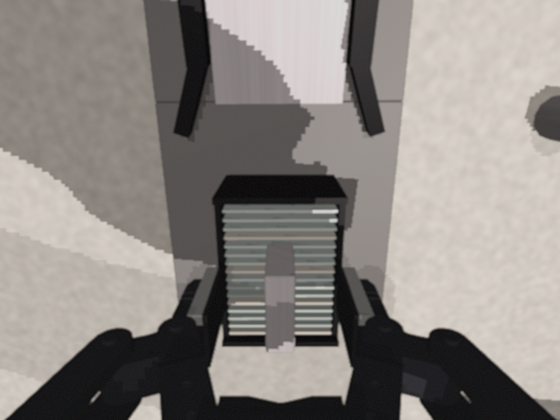

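View pics/scene6.png

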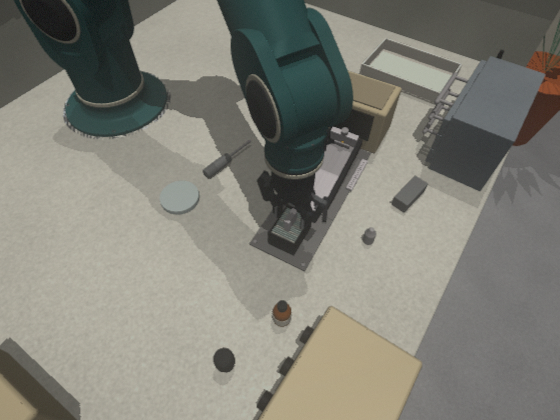

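```bash
python3 -c "
from h import *
c=read_camera('wrist')
for u in ((215,104),(344,104)):
  d=ray(c,*u,.005)[:2]-O; print('foot',d@a,d@n)
for u in ((217,203),(346,203)):
  d=ray(c,*u,.049)[:2]-O; print('front top rim',d@a,d@n)
for u in ((174,135),(384,132)):
  d=ray(c,*u,.020)[:2]-O; print('flare',d@a,d@n)
"
python3 -m handwheel '[{"delta_pos":[0,0,-1],"delta_rot":[0,0,0],"fingers":5},{"delta_pos":[0,0,-3],"delta_rot":[0,0,0],"fingers":5},{"delta_pos":[0,0,-3],"delta_rot":[0,0,0],"fingers":5},{"delta_pos":[0,0,-2],"delta_rot":[0,0,0],"fingers":5},{"delta_pos":[-3,0,0],"delta_rot":[0,0,0],"fingers":0},{"delta_pos":[-3,0,0],"delta_rot":[0,0,0],"fingers":0},{"delta_pos":[-3,0,0],"delta_rot":[0,0,0],"fingers":0},{"delta_pos":[-2,0,0],"delta_rot":[0,0,0],"fingers":0},{"delta_pos":[0,0,0],"delta_rot":[0,0.12,0],"fingers":0},{"delta_pos":[0,0,0],"delta_rot":[0,0.12,0],"fingers":0},{"delta_pos":[0,0,0],"delta_rot":[0,0.11,0],"fingers":0},{"delta_pos":[0,0,0],"delta_rot":[0,0,0],"fingers":0}]'
python3 -c "
from h import *
np.set_printoptions(precision=4,suppress=True)
L=O-.235*a
to([*L,.018],95.1,.35)
for n in ('wrist','scene'):
  c=read_camera(n); cv2.imwrite(f'pics/{n}7.png',c['image'][:,:,::-1])
"
```

```text
foot -0.08481359291578999 0.034711415627490604
foot -0.08478964155034116 -0.032304465732133365
front top rim -0.12454435439063812 0.02857009946317829
front top rim -0.12452007031760454 -0.0280723624853247
flare -0.09879591104991904 0.053136768662965246
flare -0.0973020744535939 -0.050146142086962234
t: 11.5
ee_pos: [0.6419, -0.2061, 0.1461]
orientation: [-0.129, 0.667, 0.725, 0.118]
contact_force: [0.2, -1.7, -0.3]
gripper_width: -0.0002
t 11.5 p [ 0.6419 -0.2061  0.1461] bed -0.2738150519827522 0.0016321683170550901 tool x yaw 94.76775959084324 z [-0.0301  0.3435 -0.9387] F [ 0.2047 -1.7205 -0.3462] Fbed -1.7318970694370088 w -0.00017755675669289022 q [ 0.1198  0.7303  0.4507  1.4358 -0.6114  1.3023  0.828 ]
delta cm [-0.7714  0.16   13.3593]
rotvec [ 0.0005 -0.002  -0.0054]
delta after rot cm [-0.745   0.1632 13.3607]
```

View pics/wrist7.png

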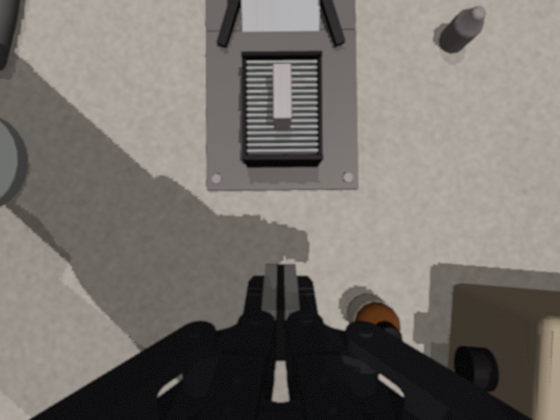

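View pics/scene7.png

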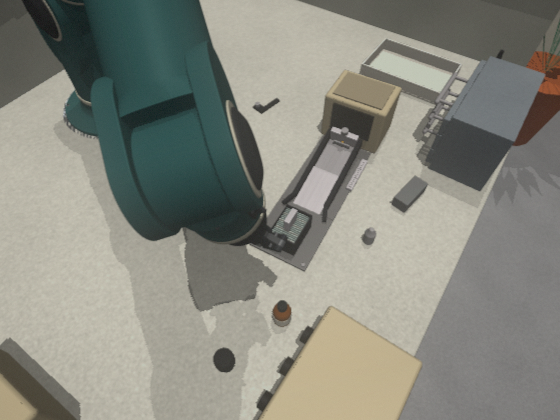

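```bash
python3 -c "
from h import *
f=cv2.imread('pics/top0.png')
c=read_camera('top')
d=ray(c,349,145,.05)[:2]-O; print('oil top cam',d@a,d@n)
c=read_camera('scene')
d=ray(c,282,312,.04)[:2]-O; print('oil scene cam',d@a,d@n)
to([*(O-.225*a),.018],95.1,.35)
"
python3 -c "
from h import *
"
```

```text
oil top cam -0.32226607602122415 -0.06817103887369119
oil scene cam -0.32860833951906754 -0.07268912614054204
t 11.7 p [ 0.6436 -0.2012  0.1467] bed -0.26904170361359464 -0.0005158775444629772 tool x yaw 95.19302735755217 z [-0.0304  0.3402 -0.9399] F [1.2769 0.576  0.0585] Fbed 0.4601962043041896 w -0.0004203641433198725 q [ 0.1111  0.7275  0.45    1.438  -0.6094  1.2982  0.826 ]
delta cm [-0.2569 -0.0513 13.6004]
rotvec [-0.      0.0014  0.0015]
delta after rot cm [-0.276  -0.0516 13.6   ]
```

```bash
python3 -m handwheel '[{"delta_pos":[-0.3,0,3],"delta_rot":[0,0,0],"fingers":0},{"delta_pos":[0,0,4],"delta_rot":[0,0,0],"fingers":0},{"delta_pos":[0,0,3.5],"delta_rot":[0,0,0],"fingers":0},{"delta_pos":[0,0,2],"delta_rot":[0,0,0],"fingers":0},{"delta_pos":[0,0,1],"delta_rot":[0,0,0],"fingers":0},{"delta_pos":[0,0,0],"delta_rot":[0,0,0],"fingers":0},{"delta_pos":[0,0,0],"delta_rot":[0,0,0],"fingers":0}]'
python3 -c "
from h import *
to([*(O-.105*a),.018],95.1,.35)
for n in ('wrist',):
  c=read_camera(n); cv2.imwrite(f'pics/{n}8.png',c['image'][:,:,::-1])
"
```

```text
t: 12.4
ee_pos: [0.64, -0.1592, 0.0196]
orientation: [-0.128, 0.664, 0.727, 0.118]
contact_force: [0.5, -0.5, 0.7]
gripper_width: -0.0
t 12.4 p [ 0.64   -0.1592  0.0196] bed -0.2268398441965711 -0.0006925292906384032 tool x yaw 95.1565670269964 z [-0.0294  0.3404 -0.9398] F [ 0.4992 -0.512   0.6543] Fbed -0.5543295521811605 w -3.819696790675392e-05 q [ 0.0871  0.8463  0.3865  1.5433 -0.6908  1.0812  0.8873]
delta cm [11.3947 -0.0631  4.3172]
rotvec [0.001  0.0013 0.0009]
delta after rot cm [11.3892 -0.0693  4.3316]
```

View pics/wrist8.png

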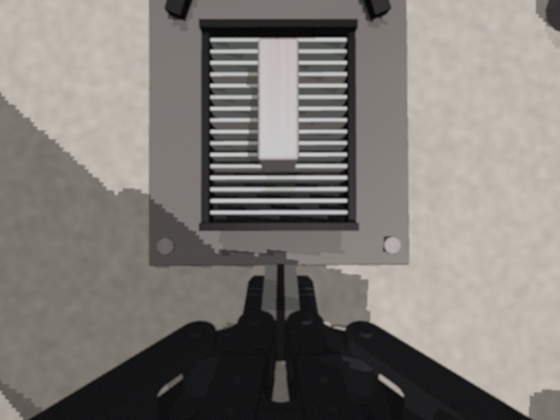

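```bash
python3 -m handwheel '[{"delta_pos":[0.38,0,0.14],"delta_rot":[0,0,0],"fingers":0},{"delta_pos":[0.38,0,0.14],"delta_rot":[0,0,0],"fingers":0},{"delta_pos":[0.28,0,0.11],"delta_rot":[0,0,0],"fingers":0},{"delta_pos":[0.19,0,0.07],"delta_rot":[0,0,0],"fingers":0},{"delta_pos":[0.19,0,0.07],"delta_rot":[0,0,0],"fingers":0},{"delta_pos":[0.19,0,0.07],"delta_rot":[0,0,0],"fingers":0},{"delta_pos":[0.19,0,0.07],"delta_rot":[0,0,0],"fingers":0},{"delta_pos":[0.28,0,0.10],"delta_rot":[0,0,0],"fingers":0},{"delta_pos":[0.38,0,0.14],"delta_rot":[0,0,0],"fingers":0},{"delta_pos":[0.38,0,0.14],"delta_rot":[0,0,0],"fingers":0},{"delta_pos":[0.38,0,0.14],"delta_rot":[0,0,0],"fingers":0},{"delta_pos":[0.38,0,0.14],"delta_rot":[0,0,0],"fingers":0}]'
python3 -c "
from h import *
to([*(O-.095*a),.017],95.1,.35)
"
```

```text
t: 13.65
ee_pos: [0.6359, -0.1202, 0.0182]
orientation: [-0.128, 0.665, 0.727, 0.117]
contact_force: [-0.9, -2.7, 0.5]
gripper_width: -0.0001
t 13.65 p [ 0.6359 -0.1202  0.0182] bed -0.18771009284746704 -4.999274428965038e-05 tool x yaw 95.10799043943302 z [-0.0306  0.3415 -0.9394] F [-0.9357 -2.6642  0.4607] Fbed -2.570482298663388 w -5.5344350271819745e-05 q [ 0.0362  0.8223  0.3756  1.5934 -0.7024  1.0433  0.8571]
delta cm [ 8.6673 -0.0036  3.293 ]
rotvec [-0.0001  0.      0.0001]
delta after rot cm [ 8.6672 -0.005   3.2934]
```

```bash
python3 -m handwheel '[{"delta_pos":[0.38,0,0.14],"delta_rot":[0,0,0],"fingers":0},{"delta_pos":[0.38,0,0.14],"delta_rot":[0,0,0],"fingers":0},{"delta_pos":[0.38,0,0.14],"delta_rot":[0,0,0],"fingers":0},{"delta_pos":[0.38,0,0.14],"delta_rot":[0,0,0],"fingers":0},{"delta_pos":[0.38,0,0.14],"delta_rot":[0,0,0],"fingers":0},{"delta_pos":[0.38,0,0.14],"delta_rot":[0,0,0],"fingers":0},{"delta_pos":[0.38,0,0.14],"delta_rot":[0,0,0],"fingers":0},{"delta_pos":[0.38,0,0.14],"delta_rot":[0,0,0],"fingers":0},{"delta_pos":[0.38,0,0.14],"delta_rot":[0,0,0],"fingers":0},{"delta_pos":[0.38,0,0.14],"delta_rot":[0,0,0],"fingers":0}]'
python3 -c "
from h import *
to([*(O-.095*a),.017],95.1,.35)
for n in ('wrist',):
  c=read_camera(n); cv2.imwrite(f'pics/{n}9.png',c['image'][:,:,::-1])
"
```

```text
t: 14.65
ee_pos: [0.6323, -0.08, 0.0181]
orientation: [-0.128, 0.665, 0.727, 0.117]
contact_force: [0.0, -3.2, -0.1]
gripper_width: 0.0
t 14.65 p [ 0.6323 -0.08    0.0181] bed -0.14734515961900319 -3.0218980328938925e-05 tool x yaw 95.10127094354299 z [-0.0305  0.3414 -0.9394] F [ 0.0122 -3.2388 -0.1317] Fbed -3.227102653421769 w 7.933213353175566e-06 q [-0.0182  0.7989  0.3647  1.6381 -0.7145  1.0061  0.8216]
delta cm [ 4.8803 -0.0028  1.8959]
rotvec [-0.      0.0001  0.    ]
delta after rot cm [ 4.8801 -0.003   1.8965]
```

View pics/wrist9.png

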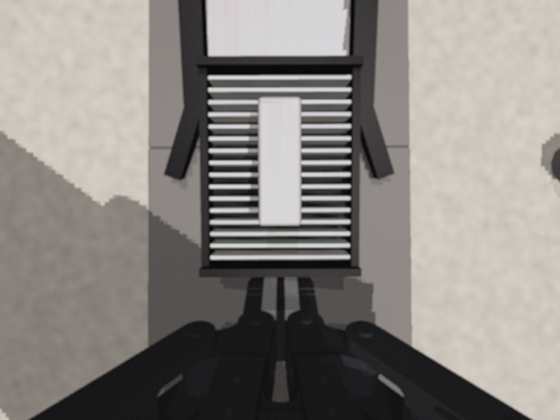

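```bash
python3 -m handwheel '[{"delta_pos":[0.38,0,0.14],"delta_rot":[0,0,0],"fingers":0},{"delta_pos":[0.38,0,0.14],"delta_rot":[0,0,0],"fingers":0},{"delta_pos":[0.38,0,0.14],"delta_rot":[0,0,0],"fingers":0},{"delta_pos":[0.38,0,0.14],"delta_rot":[0,0,0],"fingers":0},{"delta_pos":[0.38,0,0.14],"delta_rot":[0,0,0],"fingers":0},{"delta_pos":[0.38,0,0.14],"delta_rot":[0,0,0],"fingers":0},{"delta_pos":[0.38,0,0.14],"delta_rot":[0,0,0],"fingers":0},{"delta_pos":[0.38,0,0.14],"delta_rot":[0,0,0],"fingers":0}]'
python3 -c "
from h import *
to([*(O-.095*a),.017],95.1,.35)
"
```

```text
t: 15.5
ee_pos: [0.6293, -0.0477, 0.0179]
orientation: [-0.129, 0.665, 0.727, 0.117]
contact_force: [-0.3, -2.2, -1.2]
gripper_width: -0.0001
t 15.5 p [ 0.6293 -0.0477  0.0179] bed -0.11487808482494835 2.4648569156466076e-05 tool x yaw 95.09690499640828 z [-0.0306  0.3415 -0.9394] F [-0.3478 -2.2029 -1.1547] Fbed -2.163283328944406 w -0.00010606147441045721 q [-0.0624  0.7825  0.3555  1.669  -0.7245  0.9777  0.7907]
delta cm [1.8356 0.0025 0.7686]
rotvec [-0.0002  0.     -0.0001]
delta after rot cm [1.8355 0.0025 0.7686]
```

```bash
python3 -m handwheel '[{"delta_pos":[0.38,0,0.14],"delta_rot":[0,0,0],"fingers":0},{"delta_pos":[0.38,0,0.14],"delta_rot":[0,0,0],"fingers":0},{"delta_pos":[0.38,0,0.14],"delta_rot":[0,0,0],"fingers":0},{"delta_pos":[0.38,0,0.14],"delta_rot":[0,0,0],"fingers":0},{"delta_pos":[0.38,0,0.13],"delta_rot":[0,0,0],"fingers":0},{"delta_pos":[0.4,0,0.06],"delta_rot":[0,0,0],"fingers":0},{"delta_pos":[0.4,0,0.06],"delta_rot":[0,0,0],"fingers":0},{"delta_pos":[0.3,0,0.04],"delta_rot":[0,0,0],"fingers":0},{"delta_pos":[0,0,0],"delta_rot":[0,0,0],"fingers":0},{"delta_pos":[0,0,0],"delta_rot":[0,0,0],"fingers":0}]'
python3 -c "
from h import *
to([*(O-.01*a),.017+.075*.2126],95.1,.35)
for n in ('wrist','scene'):
  c=read_camera(n); cv2.imwrite(f'pics/{n}10.png',c['image'][:,:,::-1])
"
```

```text
t: 16.5
ee_pos: [0.6266, -0.0166, 0.0203]
orientation: [-0.129, 0.664, 0.727, 0.118]
contact_force: [0.3, -0.2, 0.0]
gripper_width: 0.0002
t 16.5 p [ 0.6266 -0.0166  0.0203] bed -0.08365768269892454 -3.105746700057406e-05 tool x yaw 95.12003553240926 z [-0.0308  0.3421 -0.9392] F [ 0.3003 -0.2001  0.0069] Fbed -0.22601966684690464 w 0.00018371527825023783 q [-0.106   0.7652  0.3477  1.6939 -0.7322  0.9554  0.757 ]
delta cm [ 7.3507 -0.0003  1.3458]
rotvec [-0.0003 -0.0006  0.0003]
delta after rot cm [ 7.3515 -0.0031  1.3414]
```

View pics/wrist10.png

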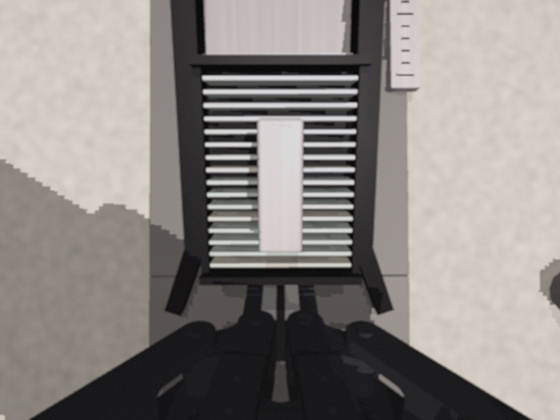

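View pics/scene10.png

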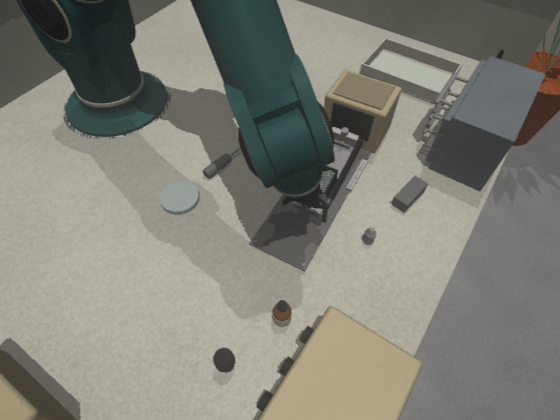

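```bash
python3 -m handwheel '[{"delta_pos":[0.3,0,0.04],"delta_rot":[0,0,0],"fingers":0},{"delta_pos":[0.4,0,0.06],"delta_rot":[0,0,0],"fingers":0},{"delta_pos":[0.4,0,0.06],"delta_rot":[0,0,0],"fingers":0},{"delta_pos":[0.4,0,0.06],"delta_rot":[0,0,0],"fingers":0},{"delta_pos":[0.4,0,0.06],"delta_rot":[0,0,0],"fingers":0},{"delta_pos":[0.4,0,0.06],"delta_rot":[0,0,0],"fingers":0},{"delta_pos":[0.4,0,0.06],"delta_rot":[0,0,0],"fingers":0},{"delta_pos":[0.4,0,0.06],"delta_rot":[0,0,0],"fingers":0},{"delta_pos":[0.4,0,0.06],"delta_rot":[0,0,0],"fingers":0},{"delta_pos":[0.4,0,0.06],"delta_rot":[0,0,0],"fingers":0},{"delta_pos":[0.4,0,0.06],"delta_rot":[0,0,0],"fingers":0}]'
python3 -c "
from h import *
to([*(O-0.004*a),.019+.079*.2126],95.1,.35)
for n in ('wrist',):
  c=read_camera(n); cv2.imwrite(f'pics/{n}11.png',c['image'][:,:,::-1])
"
```

```text
t: 17.7
ee_pos: [0.6229, 0.0256, 0.0291]
orientation: [-0.128, 0.665, 0.727, 0.118]
contact_force: [0.7, -4.2, 1.6]
gripper_width: -0.0005
t 17.7 p [0.6229 0.0256 0.0291] bed -0.04129466832008115 -8.185523364642941e-05 tool x yaw 95.0989677667828 z [-0.0304  0.3414 -0.9394] F [ 0.7302 -4.1683  1.5948] Fbed -4.2167424302235155 w -0.00047223525510450555 q [-0.1698  0.7361  0.3414  1.7215 -0.7371  0.9331  0.7003]
delta cm [ 3.7315 -0.0083  0.6535]
rotvec [ 0.0001  0.0001 -0.    ]
delta after rot cm [ 3.7315 -0.0082  0.6539]
```

View pics/wrist11.png

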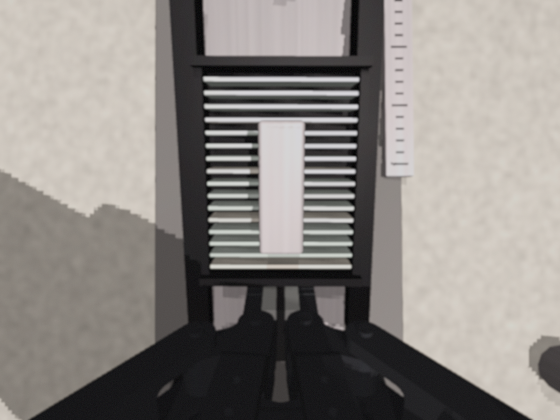

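```bash
python3 -m handwheel '[{"delta_pos":[0.4,0,0.06],"delta_rot":[0,0,0],"fingers":0},{"delta_pos":[0.4,0,0.06],"delta_rot":[0,0,0],"fingers":0},{"delta_pos":[0.4,0,0.06],"delta_rot":[0,0,0],"fingers":0},{"delta_pos":[0.4,0,0.06],"delta_rot":[0,0,0],"fingers":0},{"delta_pos":[0.4,0,0.06],"delta_rot":[0,0,0],"fingers":0},{"delta_pos":[0.4,0,0.06],"delta_rot":[0,0,0],"fingers":0}]'
python3 -c "
from h import *
to()
for n in ('wrist',):
  c=read_camera(n); cv2.imwrite(f'pics/{n}12.png',c['image'][:,:,::-1])
"
```

```text
t: 18.35
ee_pos: [0.6206, 0.0495, 0.0338]
orientation: [-0.129, 0.665, 0.727, 0.117]
contact_force: [1.2, -2.1, -0.9]
gripper_width: -0.0001
t 18.35 p [0.6206 0.0495 0.0338] bed -0.01725859103233548 5.724546173465642e-05 tool x yaw 95.10994908475885 z [-0.0308  0.3416 -0.9393] F [ 1.2083 -2.1112 -0.8545] Fbed -2.2102076808071947 w -0.00013498335365469676 q [-0.2059  0.7218  0.3377  1.7335 -0.7394  0.922   0.667 ]
```

View pics/wrist12.png

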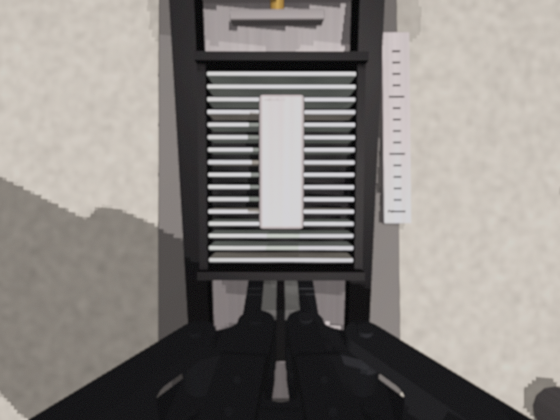

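```bash
python3 -m handwheel '[{"delta_pos":[0.3,0,0.04],"delta_rot":[0,0,0],"fingers":0},{"delta_pos":[0.3,0,0.04],"delta_rot":[0,0,0],"fingers":0},{"delta_pos":[0.3,0,0.04],"delta_rot":[0,0,0],"fingers":0},{"delta_pos":[0.2,0,0.03],"delta_rot":[0,0,0],"fingers":0}]'; python3 -m handwheel '[{"delta_pos":[0.2,0,0.03],"delta_rot":[0,0,0],"fingers":0},{"delta_pos":[0.1,0,0.01],"delta_rot":[0,0,0],"fingers":0}]'
python3 -c "
from h import *
to()
for n in ('wrist',):
  c=read_camera(n); cv2.imwrite(f'pics/{n}13.png',c['image'][:,:,::-1])
"
```

```text
t: 18.8
ee_pos: [0.6198, 0.0601, 0.0363]
orientation: [-0.128, 0.665, 0.727, 0.118]
contact_force: [-0.0, -2.0, -0.5]
gripper_width: 0.0001
t: 19.0
ee_pos: [0.6195, 0.063, 0.0369]
orientation: [-0.128, 0.665, 0.727, 0.117]
contact_force: [0.1, -1.5, -0.7]
gripper_width: -0.0001
t 19.0 p [0.6195 0.063  0.0369] bed -0.0037984216580615312 -5.637153587138021e-05 tool x yaw 95.1082345329937 z [-0.0305  0.3415 -0.9394] F [ 0.1168 -1.4588 -0.7281] Fbed -1.463372651627124 w -9.211942880087255e-05 q [-0.2267  0.7136  0.336   1.739  -0.7402  0.9163  0.647 ]
```

View pics/wrist13.png

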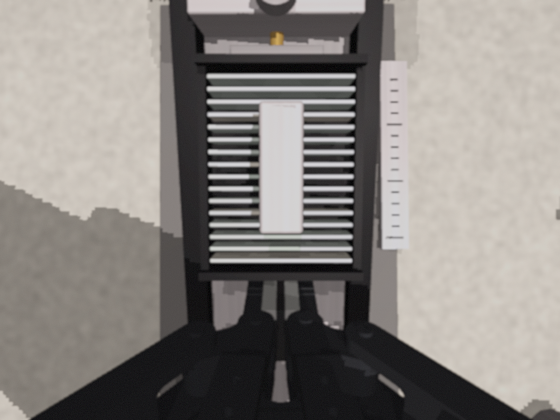

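```bash
for i in 1; do python3 -m handwheel '[{"delta_pos":[0.1,0,0.01],"delta_rot":[0,0,0],"fingers":0},{"delta_pos":[0.1,0,0.01],"delta_rot":[0,0,0],"fingers":0}]'; done; python3 -m handwheel '[{"delta_pos":[0.1,0,0.015],"delta_rot":[0,0,0],"fingers":0},{"delta_pos":[0.1,0,0.015],"delta_rot":[0,0,0],"fingers":0}]'
python3 -c "
from h import *
to()
for n in ('wrist',):
  c=read_camera(n); cv2.imwrite(f'pics/{n}14.png',c['image'][:,:,::-1])
"
```

```text
t: 19.25
ee_pos: [0.6194, 0.0646, 0.0374]
orientation: [-0.128, 0.665, 0.727, 0.117]
contact_force: [-0.4, -2.8, -1.6]
gripper_width: 0.0001
t: 19.45
ee_pos: [0.6192, 0.0667, 0.0378]
orientation: [-0.128, 0.665, 0.727, 0.117]
contact_force: [0.9, -2.6, -1.3]
gripper_width: -0.0003
t 19.45 p [0.6192 0.0667 0.0378] bed -4.4910261031421625e-05 -4.364091658638882e-05 tool x yaw 95.09662747172234 z [-0.0305  0.3414 -0.9394] F [ 0.9336 -2.6209 -1.253 ] Fbed -2.6934704606334567 w -0.00027358375257200226 q [-0.2325  0.7114  0.3356  1.7405 -0.7404  0.9148  0.6412]
```

View pics/wrist14.png

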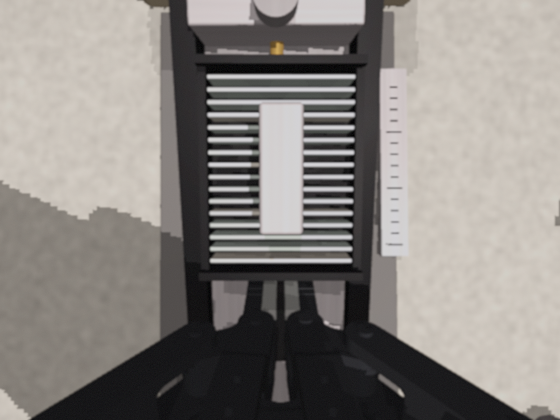

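```bash
python3 -m handwheel '[{"delta_pos":[0.1,0,0.015],"delta_rot":[0,0,0],"fingers":0},{"delta_pos":[0.1,0,0.015],"delta_rot":[0,0,0],"fingers":0}]'; python3 -m handwheel '[{"delta_pos":[0.1,0,0.015],"delta_rot":[0,0,0],"fingers":0},{"delta_pos":[0,0,0],"delta_rot":[0,0,0],"fingers":0}]'
python3 -c "
from h import *
to()
for n in ('wrist',):
  c=read_camera(n); cv2.imwrite(f'pics/{n}15.png',c['image'][:,:,::-1])
"
```

```text
t: 19.7
ee_pos: [0.619, 0.0687, 0.0382]
orientation: [-0.128, 0.665, 0.727, 0.117]
contact_force: [0.9, -2.7, -1.6]
gripper_width: 0.0
t: 19.9
ee_pos: [0.6189, 0.0699, 0.0385]
orientation: [-0.129, 0.665, 0.727, 0.118]
contact_force: [0.2, -1.8, -1.2]
gripper_width: 0.0
t 19.9 p [0.6189 0.0699 0.0385] bed 0.0031393474100708213 -5.6048777692198016e-05 tool x yaw 95.11377127200474 z [-0.0305  0.3416 -0.9393] F [ 0.214  -1.7722 -1.2266] Fbed -1.784217698205171 w 3.2920637473645233e-06 q [-0.2372  0.7097  0.3351  1.7415 -0.7406  0.9137  0.6368]
```

View pics/wrist15.png

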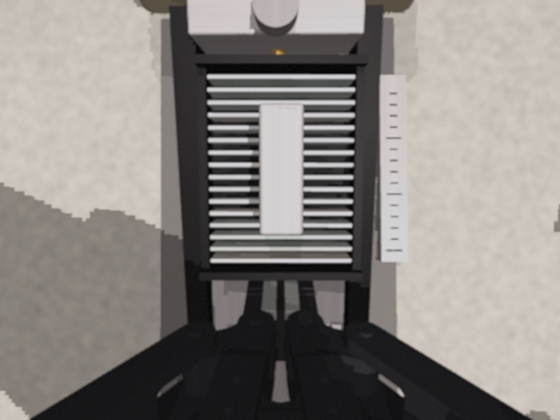

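```bash
python3 -m handwheel '[{"delta_pos":[0.1,0,0.015],"delta_rot":[0,0,0],"fingers":0},{"delta_pos":[0.1,0,0.015],"delta_rot":[0,0,0],"fingers":0}]'; python3 -m handwheel '[{"delta_pos":[0.1,0,0.015],"delta_rot":[0,0,0],"fingers":0},{"delta_pos":[0,0,0],"delta_rot":[0,0,0],"fingers":0}]'
python3 -c "
from h import *
to()
for n in ('wrist',):
  c=read_camera(n); cv2.imwrite(f'pics/{n}16.png',c['image'][:,:,::-1])
"
```

```text
t: 20.15
ee_pos: [0.6188, 0.0716, 0.0388]
orientation: [-0.128, 0.665, 0.727, 0.117]
contact_force: [-0.7, -2.2, -1.0]
gripper_width: -0.0003
t: 20.35
ee_pos: [0.6186, 0.0728, 0.039]
orientation: [-0.128, 0.665, 0.727, 0.118]
contact_force: [0.2, -1.8, -0.8]
gripper_width: 0.0003
t 20.35 p [0.6186 0.0728 0.039 ] bed 0.0060934674519586 -4.1050839231871004e-05 tool x yaw 95.11304570354545 z [-0.0306  0.3416 -0.9394] F [ 0.1821 -1.8383 -0.8416] Fbed -1.8472311569174031 w 0.00029789498265564527 q [-0.2417  0.7081  0.3347  1.7426 -0.7408  0.9124  0.6324]
```

View pics/wrist16.png

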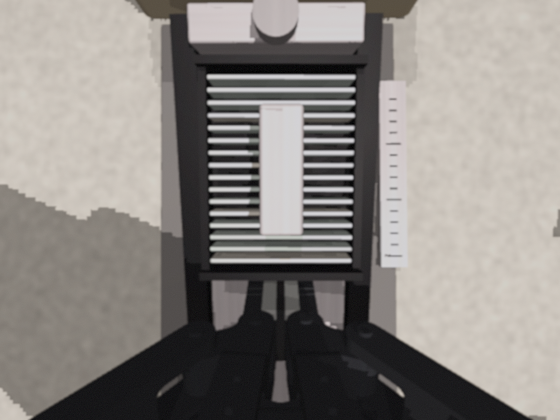

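```bash
python3 -m handwheel '[{"delta_pos":[0.1,0,0.015],"delta_rot":[0,0,0],"fingers":0},{"delta_pos":[0,0,0],"delta_rot":[0,0,0],"fingers":0}]'; python3 -m handwheel '[{"delta_pos":[0.1,0,0.015],"delta_rot":[0,0,0],"fingers":0},{"delta_pos":[0,0,0],"delta_rot":[0,0,0],"fingers":0}]'
python3 -c "
from h import *
to()
for n in ('wrist',):
  c=read_camera(n); cv2.imwrite(f'pics/{n}17.png',c['image'][:,:,::-1])
"
```

```text
t: 20.6
ee_pos: [0.6186, 0.0735, 0.0392]
orientation: [-0.128, 0.665, 0.727, 0.117]
contact_force: [-0.3, -3.1, -0.3]
gripper_width: 0.0004
t: 20.8
ee_pos: [0.6185, 0.0743, 0.0394]
orientation: [-0.128, 0.665, 0.727, 0.117]
contact_force: [0.2, -4.9, -1.1]
gripper_width: -0.0003
t 20.8 p [0.6185 0.0743 0.0394] bed 0.007604602251684887 -4.6646705752841923e-05 tool x yaw 95.0884524143302 z [-0.0303  0.3411 -0.9395] F [ 0.2169 -4.9223 -1.0744] Fbed -4.922058097272697 w -0.00033957230243194316 q [-0.2445  0.7071  0.3348  1.7432 -0.7407  0.9114  0.6295]
```

View pics/wrist17.png

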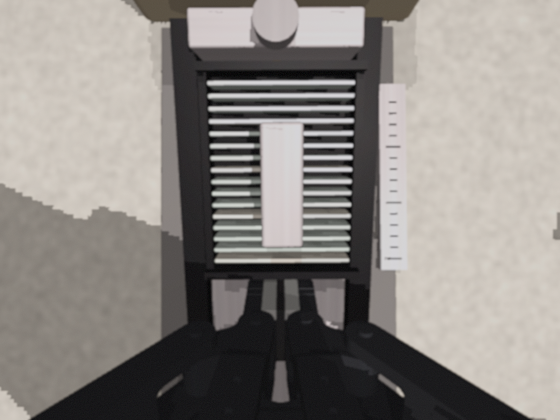

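```bash
python3 -m handwheel '[{"delta_pos":[-0.2,0,0],"delta_rot":[0,0,0],"fingers":0},{"delta_pos":[-0.4,0,0],"delta_rot":[0,0,0],"fingers":0},{"delta_pos":[-1,0,0],"delta_rot":[0,0,0],"fingers":0},{"delta_pos":[-1.5,0,-1.5],"delta_rot":[0,0,0],"fingers":0},{"delta_pos":[-1,0,-3],"delta_rot":[0,0,0],"fingers":0},{"delta_pos":[-1,0,-4],"delta_rot":[0,0,0],"fingers":0},{"delta_pos":[0,0,0],"delta_rot":[0,0,0],"fingers":0}]'
python3 -c "
from h import *
to()
for n in ('wrist','scene'):
  c=read_camera(n); cv2.imwrite(f'pics/{n}18.png',c['image'][:,:,::-1])
crop(c,280,100,400,210,5,'pics/s18c.png')
"
```

```text
t: 21.55
ee_pos: [0.6276, -0.0083, 0.1065]
orientation: [-0.125, 0.666, 0.725, 0.119]
contact_force: [-0.6, 0.1, -0.3]
gripper_width: -0.0002
t 21.55 p [ 0.6276 -0.0083  0.1065] bed -0.07547670112649393 -0.0017688648158328075 tool x yaw 94.91046604712261 z [-0.0227  0.339  -0.9405] F [-0.5781  0.063  -0.2663] Fbed 0.11411774516318164 w -0.00016478513914066628 q [-0.1578  0.6416  0.3994  1.6805 -0.6672  1.0613  0.6572]
```

View pics/wrist18.png

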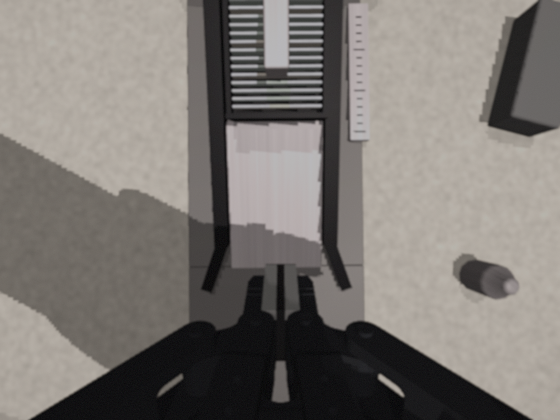

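View pics/s18c.png

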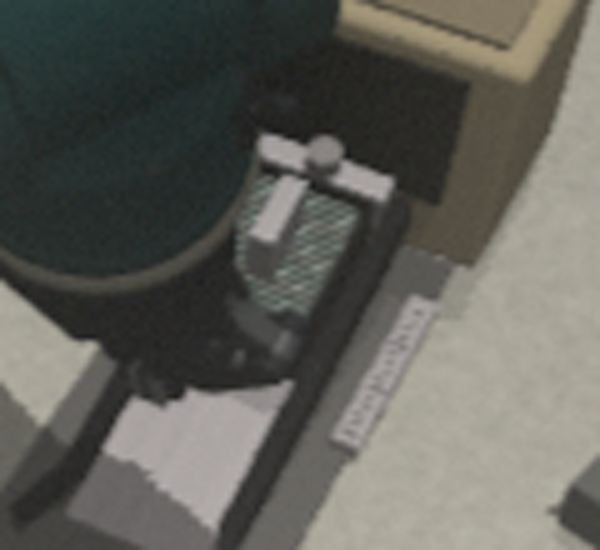

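```bash
python3 -m handwheel '[{"delta_pos":[-2,0,-4],"delta_rot":[0,0,0],"fingers":0},{"delta_pos":[-3,0,-3],"delta_rot":[0,0,0],"fingers":0},{"delta_pos":[-3,0,-3],"delta_rot":[0,0,0],"fingers":0},{"delta_pos":[-3,0,-3],"delta_rot":[0,0,0],"fingers":0},{"delta_pos":[-3,0,-3],"delta_rot":[0,0,0],"fingers":0},{"delta_pos":[-3,0,-2],"delta_rot":[0,0,0],"fingers":0},{"delta_pos":[-3,0,-2],"delta_rot":[0,0,0],"fingers":0},{"delta_pos":[-3,0,0],"delta_rot":[0,0,0],"fingers":0},{"delta_pos":[0,0,0],"delta_rot":[0,0,0],"fingers":0}]'
python3 -c "
from h import *
to()
for n in ('wrist','scene','top'):
  c=read_camera(n); cv2.imwrite(f'pics/{n}19.png',c['image'][:,:,::-1])
  if n=='scene': crop(c,280,100,400,210,5,'pics/s19c.png')
  if n=='top': crop(c,145,150,325,235,4.4,'pics/t19c.png')
"
```

```text
t: 22.55
ee_pos: [0.6489, -0.2897, 0.2081]
orientation: [-0.129, 0.666, 0.725, 0.116]
contact_force: [-0.5, -0.4, -0.9]
gripper_width: -0.0
t 22.55 p [ 0.6489 -0.2897  0.2081] bed -0.35764402821464253 0.0020586418303245573 tool x yaw 94.78838019475826 z [-0.0325  0.3413 -0.9394] F [-0.5393 -0.3861 -0.9449] Fbed -0.33664661584991024 w -2.7694812629359175e-05 q [ 0.2263  0.7623  0.4876  1.2379 -0.5904  1.4849  0.8529]
```

View pics/scene19.png

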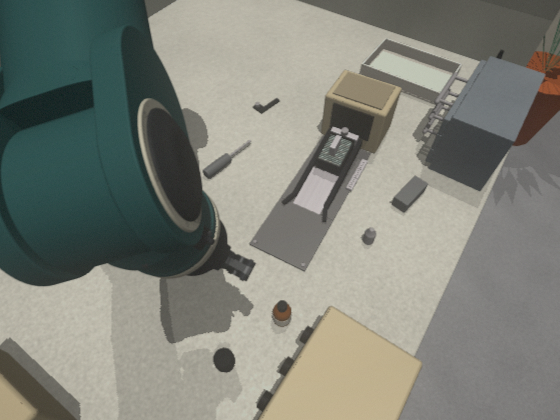

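View pics/s19c.png

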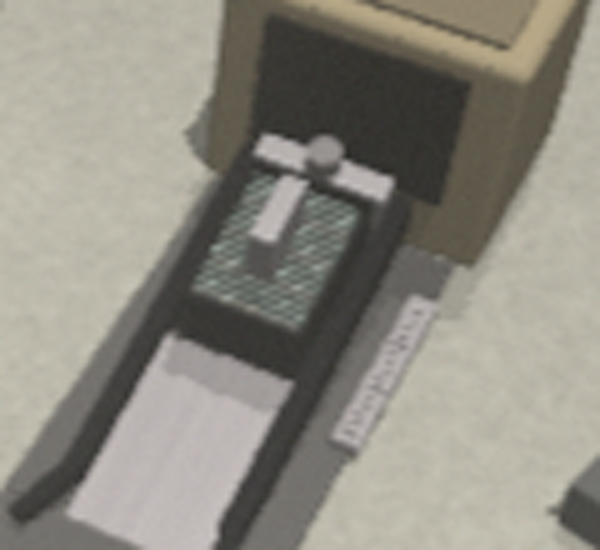

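View pics/t19c.png

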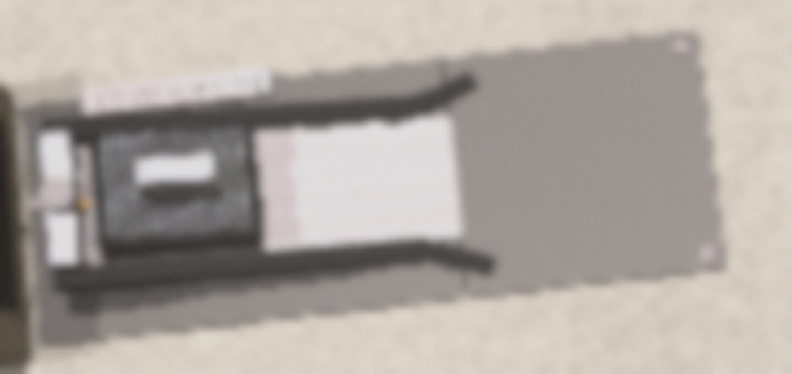

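View pics/wrist19.png

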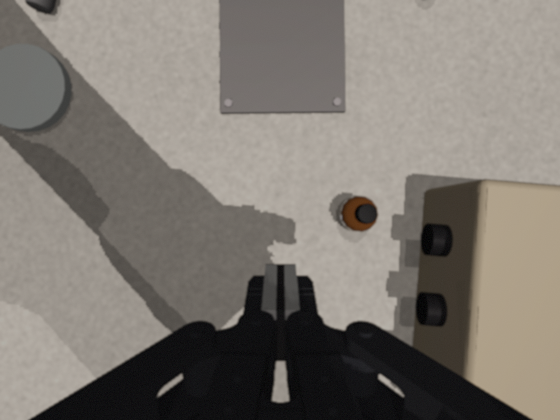

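```bash
python3 -c "
from h import *
c=read_camera('top'); s=read_camera('scene')
def B(c,U,V,x0,y0,k,z):
  d=ray(c,x0+(U+.5)/k-.5,y0+(V+.5)/k-.5,z)[:2]-O; return np.round([d@a,d@n],4)
T=(145,150,4.4)
print('lip0 top',B(c,257,187,*T,.027)); print('edge now top',B(c,295,187,*T,.022))
S=(230,110,3.5)
print('lip0 scene',B(s,295,200,*S,.027),B(s,378,232,*S,.027))
S=(280,100,5)
print('edge now scene',B(s,165,372,*S,.022),B(s,275,412,*S,.022)); print('crate foot scene',B(s,180,335,*S,.03),B(s,292,378,*S,.03))
print('fin top-cam',B(c,(135+215)/2,(160+178)/2,*T,.1),'ends',B(c,135,171,*T,.104),B(c,215,165,*T,.096))
q=[(290,180),(308,183),(272,243),(250,235)]
print('fin scene',np.mean([B(s,*p,*S,.1) for p in q],0), B(s,299,181,*S,.1),B(s,261,239,*S,.1))
print('plunger block',B(c,72,195,*T,.06))
to()
cv2.imwrite('pics/top20.png',c['image'][:,:,::-1])
"
```

```text
lip0 top [ 0.0186 -0.0009]
edge now top [-0.0003  0.0004]
lip0 scene [0.0158 0.0314] [ 0.0171 -0.028 ]
edge now scene [-0.0014  0.026 ] [ 0.0015 -0.0281]
crate foot scene [0.0157 0.0273] [ 0.017  -0.0285]
fin top-cam [ 0.0444 -0.0001] ends [ 0.0625 -0.0004] [ 0.0261 -0.0008]
fin scene [ 0.04385 -0.00155] [ 0.0641 -0.0015] [ 0.0238 -0.0015]
plunger block [ 0.1052 -0.0007]
t 22.8 p [ 0.651  -0.2844  0.2108] bed -0.3525253692095866 -0.0004938879531282734 tool x yaw 95.19113649238113 z [-0.031   0.3422 -0.9391] F [-0.1743  0.1775  0.4003] Fbed 0.19228155052337095 w -1.141885878622651e-05 q [ 0.22    0.7573  0.4855  1.2395 -0.5907  1.4847  0.8514]
```

View pics/top19.png

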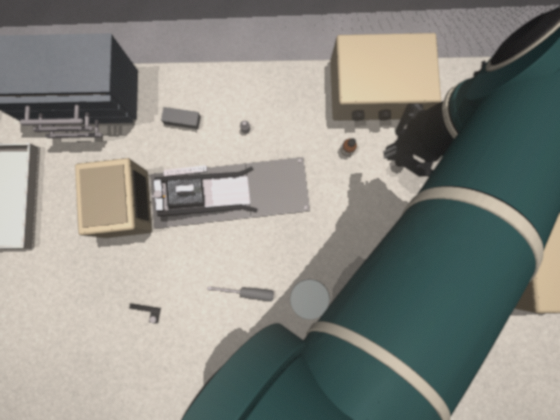

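```bash
python3 -c "
from cell import *
print(close_job())"
```

```text
the job is handed in; nothing more can be done
None
```

I loaded the crate into the scanner and handed the job in at about 23 s. The checks at the end agree that it is seated in the pocket. One moment earlier may have gone over the 20 N dock limit.

**What I did:** I gripped the crate by its fin and set it on the landing, in line with the ramp. After letting go, I pushed it from behind with closed, tilted fingers up the ramp. The last few millimetres were in roughly 1 mm steps. The push stayed between about 2 and 4 N until the rear dropped behind the lip. It read 4.9 N against the sprung stop, and I backed off there.

**Last checks:**
- **Position:** The crate's middle is at about x = 0.055 m in the dock's frame and within 2 mm of the centre line. It should be about 0.054 m when home behind a lip measured at about 0.0175 m, and the top and scene cameras agree to about 1 mm.
- **Seating:** The wrist pictures showed the rear edge drop. I did not measure the crate's tilt or height separately.
- **Arm and bystanders:** The arm was clear of everything, with the force reading about 0. By eye, in the last pictures, the bystanders were where they started.

**Doubtful moment:** While lowering the crate onto the landing, one step pressed harder than I meant. The wrist read 14.5 N of downward press plus 7.5 N sideways. With the crate's weight of about 5.5 N, the load on the dock was about 20–21 N, right at the limit. I eased off straight away and nothing reported a failure, but I can't rule out that the limit was passed.

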